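# Unlock the syrup pump and press it over the green mug

## Robot

A 6-joint arm with a two-finger parallel gripper is mounted at the origin on a cart in front of the work surface, level with it; the furniture and walls round the work are solid. World frame = base frame: x ahead of the robot, y to its left, z up, the work surface at z = 0. Lengths are in mm, angles in rad, forces in N, time in s.
With the tool pointing down it reaches from about 275 to 750 mm from the base axis. Payload 10.2 kg.
Tool frame: the origin (TCP) lies at the very end of the fingers, on their centre line; the grasp point (between the pads) lies 19 mm behind it; z points along the fingers, y is the line along which they close (so a half turn about z gives the same grasp; the last joint's range is limited). The gripper opens to 85 mm and grips with 20 to 120 N. Pads are 22 mm wide; open, the fingers measure 114 mm over their backs; the gripper's body (76 mm by 85 mm) begins 54 mm behind the grasp point. The pads swing forward as they close: fully open they stand 13 mm farther back than shut.
Start: joints at [-1.353, 0.313, 1.498, -0, 1.331, -0.223], TCP at [223.987, -474.827, 231.294] pointing down, gripper open.
Joint ranges: [-2.94, 2.94], [-0.97, 2.17], [0.19, 2.56], [-1.23, 4.37], [0.02, 3.11], [-2.88, 2.88]. Speed limits (rad/s): [2.39, 2.39, 3.01, 3.14, 3.14, 3.14].

## Interface

Orientations are given as a unit quaternion [w, x, y, z].
In Python, from rig import * gives the robot as it stands. The module is installed in compiled form; this text tells all that it offers.
- The arm moves only by the shell command python3 -m crank 'ROWS' [FORCE]. ROWS is JSON, a list that holds one entry, the list of rows, each a list of 7 numbers: the shift along the tool's x, y, z in units of 25 mm (1.0 is 25 mm), then the turn, a rotation vector about the tool's x, y, z in units of 8 degrees (1.0 is 8 degrees), then the finger opening in mm, from 0 to 85.4. A call has exactly 8 rows; each row shifts and turns the commanded pose from where the row before left it, along the tool's axes as they then stand; what a row does not reach is not made up. A row lasts 1/10 s, in which the tool goes at most 50 mm and 8.59 degrees, less where a joint would pass 70% of its speed; a pose out of reach is approached as far as the arm can. A call is refused whole if a number of a shift passes 1 or a number of a turn 1, either way. A call with a gripper value outside its range is refused whole. The fingers move at their own pace and stop on an object; FORCE is the grip in N (left out, the last holds). Time passes only in rows, so rows that do not move let the fingers close, or fill a call up. It gives the time, the measured TCP pose, the force, the opening and the grip force at its end, in the units of the state.
- sense(): the state, without advancing time (a new reading comes with each control period).
- capture(name): name is "side" or "top"; returns the picture (420x560x3 uint8, blue, green, red); there is no depth.
- camera_model(name): a dict with "fx", "fy", "cx", "cy" (pixels), "world_from_camera" (4x4, takes a point from camera to world coordinates). Camera axes: x right, y up, looking along -z (the intrinsics and any distortion apply to the point x, -y, -z); pixel columns grow to the right and rows downward; lengths in mm; the calibration is good to about 2 mm. A picture is of the moment at which its call begins. camera_model takes no time and is no camera call.
- finish_job(): hands the job in; it is judged then, once.
The state is a dict: "time_s": time; "joints": joint angles; "dq": joint speeds; "tau": joint torques, N m; "eef_pos": TCP position; "ee_rot": TCP orientation; "force": force on the tool from outside, world axes, zero at the start; "wrist_torque": the same for the moment, N m; "grip_width": opening from 0.0 (shut) to 1.0 (fully open); "grip_force": force on a finger pad.
Only numpy, scipy, OpenCV 4.12 (cv2) and the standard library are available. Lean on these libraries where they do the work, as an engineer would, in place of code of your own. Each camera call takes 0.05 s, during which the arm holds its last target. There are 200 camera calls.

## Task

Stand the green mug upright on the steel drip plate so that its mouth is centred under the syrup pump's spout, let go of it, and unlock the pump by rolling the little thumbwheel away from you all the way to its stop, so that the green mark comes to the top (in either order). Only then press the white pump cap fully down and let it spring all the way back up; never press it while it is locked or with no mug under the spout. Leave the mug standing there and the pump unlocked, and do not disturb the striped mug, the candle jar, the salt bowl or the spice jars on the shelf.

Things in the scene. Friction and masses are not known exactly. Their poses are not given: they have to be found in the camera images.
- station: Fixed syrup station. Origin on the worktop; at yaw 0 its +x points away from the robot, +y left. Steel drip plate 10 mm thick covers station x -90..+120, y -75..+115 mm. Amber bottle, 70 mm wide, black collar up to z 166, axis at x +55, y 0. Thumbwheel tower 52 x 32 mm, cheeks up to z 64 mm, centred at x -50, y +95. Shelf posts 12 mm thick at x +113, y +-95.
- shelf_edge (a point): Middle of the lower front edge of the wooden shelf above the bottle (station x +40, y 0, z 310 mm; shelf 100 deep, 220 wide, 16 thick). It reaches 15 mm in front of the cap's axis, 105 mm above the cap, so an upright gripper cannot press the cap: lean the tool about 40 deg, wrist towards station -x.
- pad (a point): Centre of the ringed place for the mug on the drip plate, on its upper face (z 10 mm): station x -35, y 0; vertically below the spout tip.
- spout_tip (a point): Opening of the white spout (11 mm thick tube), at station x -35, y 0, z 155 mm with the cap up; it runs from the cap towards station -x and then bends down, and moves down with the cap. The mug's rim stands 106 mm high on the plate.
- cap_top (a point): Middle of the top face of the white round pump cap, 36 mm across, 205 mm above the worktop with the cap up; it moves with the cap.
- pump_cap (a joint): Travel of the sprung cap in m: 0 up, 0.010 fully down (straight down). The spring takes about 4.5 N at the start and 8.5 N fully down, and lifts the cap again.
- wheel_top (a point): Highest point of the thumbwheel's rim, station x -50, y +95, z 72.5 mm. Grey ribbed wheel 40 mm in diameter, 10 mm wide, axis level along station y; only its top 8 mm stands out of the slot between the tower's cheeks: it cannot be pinched, so drag a fingertip over its top towards station +x.
- lock_wheel (a joint): Angle of the thumbwheel in rad: 0 locked (red rib on top), 1.8 unlocked stop (green rib on top). Grows as the top of the rim moves to station +x (20 mm of rim is 1 rad). It turns lightly (0.5 N at the rim) and stays where it is left; takes more than one stroke.
- green_mug: Plain green mug, hollow, 0.14 to 0.26 kg, 96 mm high, wall 5 to 8 mm. Origin on its underside; the round body (86 mm across) is centred at its own y +16 mm, the handle points to its -y and reaches to y -59 mm. Its z axis points up. Held by the handle it needs a firm grip (50 N or more) not to sag.
- mug_mouth (a point): Centre of the green mug's mouth, at rim height, 96 mm above its underside (own x 0, y +16).
- mug_handle (a point): Outer strand of the green mug's handle, where it is best pinched: own x 0, y -55, z 65 mm. There the handle is 12 mm wide across (along the mug's x), upright between z 45 and 78 mm, free to grip from above with the fingers closing along the mug's x axis; nearer the body (which begins at y -27) it rises to z 89 and widens to 30 mm.
- striped_mug: White mug with dark stripes, 92 mm across, 95 mm high, body centred at own y +16 mm, handle to its -y as far as y -63 mm. Stands near the green mug, sometimes nearer, sometimes farther from the robot. Leave alone.
- candle: Amber candle jar, 70 mm across, 76 mm high, origin on its underside. Leave alone.
- salt_bowl: Small white marble bowl, 76 mm across, 38 mm high, origin on its underside. Leave alone.
- jar_a: Spice jar with black cap on the left of the station's shelf, 41 mm across, 105 mm high, origin on its underside. Leave alone.
- jar_b: Spice jar with black cap on the right of the station's shelf, 41 mm across, 105 mm high, origin on its underside. Leave alone.

How it is judged (in metres and radians):
On the way, in this order (a step that is already met when the one before it is completed fails the run):
1. the green mug stands let go on the drip plate under the spout and the thumbwheel is unlocked, the cap still up (horizontal distance between mug_mouth and spout_tip below 0.025 m and angle between green_mug's own z axis and vertical below 0.1 rad and z of green_mug in the frame of station between 0.006 and 0.014 m and value of joint lock_wheel above 1.55 rad and contact force between the fingers and green_mug below 0.2 N and value of joint pump_cap below 0.003 m), for 0.2 s.
2. the cap is pressed fully down (value of joint pump_cap above 0.008 m and value of joint lock_wheel above 1.55 rad and horizontal distance between mug_mouth and spout_tip below 0.025 m and angle between green_mug's own z axis and vertical below 0.1 rad and z of green_mug in the frame of station between 0.006 and 0.014 m), for 0.05 s.
3. the cap has sprung back up (value of joint pump_cap below 0.0015 m), for 0.1 s.
At the end, for the whole second after the job is handed in: The green mug stands at rest and upright (within 6 deg) on the drip plate, its mouth centred within 25 mm under the spout; the wheel is unlocked (over 1.55 rad of 1.8); the cap is up again (within 1.5 mm); the bystanders are within 30 mm of where they were (horizontal distance between mug_mouth and spout_tip below 0.025 m and angle between green_mug's own z axis and vertical below 0.1 rad and z of green_mug in the frame of station between 0.006 and 0.014 m and value of joint lock_wheel above 1.55 rad and value of joint pump_cap below 0.0015 m and linear speed of green_mug below 0.02 m/s and distance of each of striped_mug, candle, salt_bowl, jar_a, jar_b from where it was at the start of the episode below 0.03 m); the robot touches nothing.
It fails at once if The cap is pushed down (over 3 mm) while the wheel is not unlocked (value of joint pump_cap above 0.003 m and value of joint lock_wheel below 1.55 rad).
It fails at once if The cap is pushed down with no mug under the spout (mouth over 35 mm off) (value of joint pump_cap above 0.003 m and horizontal distance between mug_mouth and spout_tip above 0.035 m).
It fails at once if The green mug is tipped over 35 deg (angle between green_mug's own z axis and vertical above 0.6 rad).
It fails at once if The striped mug, candle jar or salt bowl is moved over 30 mm or tipped (distance of any of striped_mug, candle, salt_bowl from where it was at the start of the episode above 0.03 m or angle between any of striped_mug, candle, salt_bowl's own z axis and vertical above 0.5 rad).
It fails at once if A spice jar on the shelf is moved over 30 mm or tipped (distance of any of jar_a, jar_b from where it was at the start of the episode above 0.03 m or angle between any of jar_a, jar_b's own z axis and vertical above 0.5 rad).
It also fails if it takes over 64 s, if anything falls off the work surface, if the arm or the gripper's body presses on something with over 40 N, if the wrist force passes 120 N, or if a joint passes its speed limit or range.

## Working session

There is one attempt and no reset: what is moved stays moved. The work goes in short steps, Python scripts to look and compute and a shell command to move; the robot and the scene stay as the last step left them, time stands still between calls to the robot, and variables do not carry over. Pictures are saved under pics/ and viewed, at most 11 in all, crops included, and the job is handed in when it is done.

```bash
mkdir -p pics
python3 - <<'E'
from rig import *
import cv2,numpy as np
for n in("side","top"):
    cv2.imwrite(f"pics/{n}0.png",capture(n)); m=camera_model(n)
    print(n,m["fx"],m["fy"],m["cx"],m["cy"],[k for k in m]);print(np.round(m["world_from_camera"],3))
s=sense();print(s["time_s"],s["eef_pos"],s["ee_rot"],s["grip_width"])
E
```

```text
side 484.44729415060925 484.44729415060925 276.10177558223296 215.2322138457609 ['fx', 'fy', 'cx', 'cy', 'world_from_camera']
[[ 9.400000e-02  6.190000e-01 -7.800000e-01 -5.218430e+02]
 [-9.960000e-01  5.100000e-02 -7.900000e-02 -1.299080e+02]
 [-1.000000e-02  7.840000e-01  6.210000e-01  1.070493e+03]
 [ 0.000000e+00  0.000000e+00  0.000000e+00  1.000000e+00]]
top 419.2080415173569 419.2080415173569 281.68115425681515 206.03284266390267 ['fx', 'fy', 'cx', 'cy', 'world_from_camera']
[[-1.300000e-02  9.790000e-01 -2.050000e-01  3.329090e+02]
 [-1.000000e+00 -1.200000e-02  7.000000e-03 -1.904200e+01]
 [ 4.000000e-03  2.050000e-01  9.790000e-01  1.281699e+03]
 [ 0.000000e+00  0.000000e+00  0.000000e+00  1.000000e+00]]
0.1 [ 223.93555789 -474.58886015  230.79190145] [-5.88184454e-04  9.75810425e-01  2.18617632e-01 -3.88503665e-06] 0.998878946695075
```

View pics/side0.png

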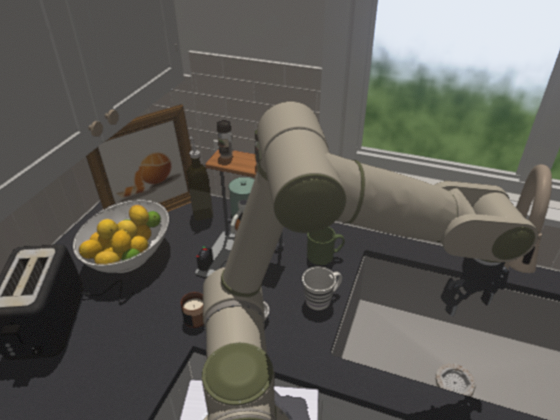

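View pics/top0.png

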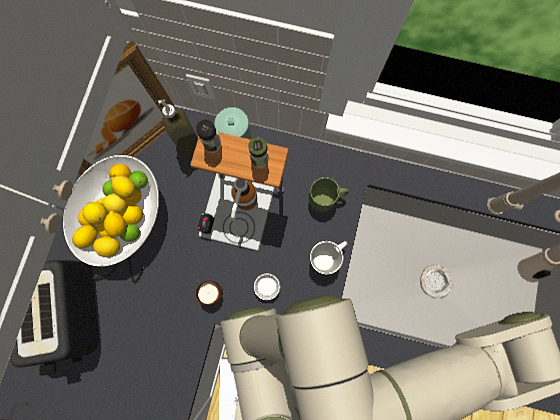

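The top view shows the station at about (238,210), with the shelf above it. The green mug is at (323,193) with its handle to the right at (344,190). The striped mug is at (326,258), the candle at (208,293) and the salt bowl at (266,287). I'll enlarge this area.

Run:
```python
import cv2
t=cv2.imread("pics/top0.png")[130:275,182:362]
cv2.imwrite("pics/top0c.png",cv2.resize(t,None,fx=4,fy=4,interpolation=cv2.INTER_CUBIC))
```

```text
(no output)
```

View pics/top0c.png

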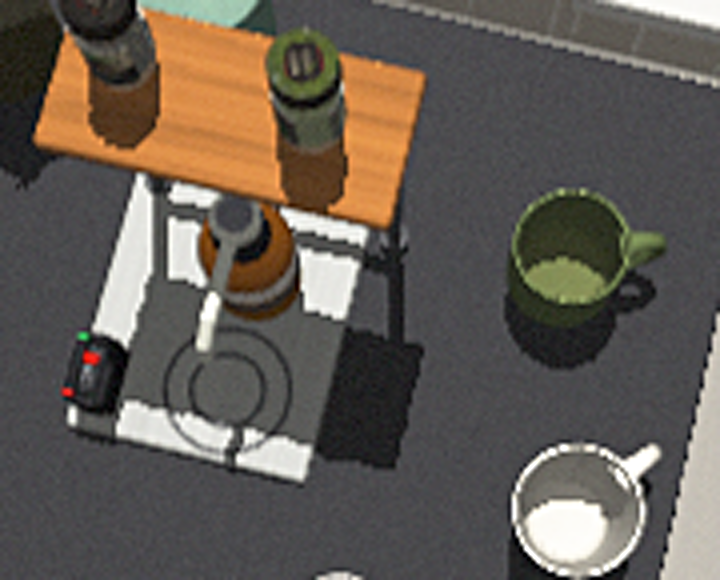

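The crop shows these points, in crop pixels. The plate's front corners are at (70,428) and (305,480), the pad rings at (228,390), the cap at (238,212) and the spout tip at (205,350). The shelf's top corners are at (35,143), (390,225) and (425,72). The green mug's rim is centred at (571,244) with the handle tip at (664,243), and the striped mug's rim is at (579,510).

```bash
cat > h.py <<'E'
from rig import *
import numpy as np
from scipy.spatial.transform import Rotation as R
from scipy.optimize import least_squares
def proj(n,P):
    m=camera_model(n);T=np.array(m["world_from_camera"]);P=np.atleast_2d(P)
    c=(P-T[:3,3])@T[:3,:3]
    return np.c_[m["fx"]*c[:,0]/-c[:,2]+m["cx"],m["fy"]*-c[:,1]/-c[:,2]+m["cy"]]
def onz(n,uv,z):
    m=camera_model(n);T=np.array(m["world_from_camera"])
    d=T[:3,:3]@np.array([(uv[0]-m["cx"])/m["fx"],-(uv[1]-m["cy"])/m["fy"],-1]);o=T[:3,3]
    return o+d*(z-o[2])/d[2]
def place(p,L):
    L=np.array(L,float);c,s=np.cos(p[2]),np.sin(p[2])
    return np.c_[p[0]+c*L[:,0]-s*L[:,1],p[1]+s*L[:,0]+c*L[:,1],L[:,2]]
def fit(n,L,uv,p0):
    r=least_squares(lambda p:(proj(n,place(p,L))-uv).ravel(),p0,loss="soft_l1",x_scale=[100,100,1])
    return r.x,(proj(n,place(r.x,L))-uv)
def rot():
    q=sense()["ee_rot"];return R.from_quat(np.roll(q,-1))
E
python3 - <<'E'
from h import *
np.set_printoptions(precision=2,suppress=True)
cr=lambda a:(np.array(a,float)+.5)/4-.5+[182,130]
L=[[-90,115,10],[-90,-75,10],[-35,0,10],[55,0,205],[-35,0,158],[40,110,326],[40,-110,326],[140,-110,326]]
uv=cr([[70,428],[305,480],[228,390],[238,212],[205,350],[35,143],[390,225],[425,72]])
p,r=fit("top",L,uv,[430,60,-.2]);print("station",p,"\n",r)
print("pts pad,cap,wheel",place(p,[[-35,0,10],[55,0,205],[-50,95,72.5]]))
print(cr([92,360]),proj("top",place(p,[[-50,95,72.5]])))
g,r=fit("top",[[0,16,96],[0,-59,65]],cr([[571,244],[664,243]]),[480,-150,0]);print("green",g,r)
print("handle",place(g,[[0,-55,65],[0,16,96]]))
s,r=fit("top",[[0,16,95],[0,-63,62]],cr([[579,510],[660,452]]),[380,-150,0]);print("striped",s,r)
for n,u,z in(("candle",[208,292],76),("bowl",[266,286],38)):print(n,onz("top",u,z))
E
```

```text
station [569.38  95.71  -0.24] 
 [[-1.28 -0.9 ]
 [ 0.41  0.46]
 [ 0.25 -0.14]
 [-0.78  0.24]
 [ 0.79  1.35]
 [-1.17 -0.14]
 [ 0.18  0.11]
 [ 1.06 -0.9 ]]
pts pad,cap,wheel [[535.42 104.2   10.  ]
 [622.74  82.37 205.  ]
 [543.91 200.    72.5 ]]
[204.62 219.62] [[204.05 221.16]]
green [ 627.44 -167.44    0.1 ] [[-0.25  0.03]
 [ 0.26 -0.04]]
handle [[ 633.18 -222.14   65.  ]
 [ 625.77 -151.53   96.  ]]
striped [ 441.72 -164.34    0.6 ] [[-0.13  0.09]
 [ 0.13 -0.1 ]]
candle [340.83 183.15  76.  ]
bowl [356.07  21.03  38.  ]
```

```bash
cat >> h.py <<'E'
def down(h):
    h=np.radians(h);c,s=np.cos(h),np.sin(h);return R.from_matrix(np.array([[c,s,0],[s,-c,0],[0,0,-1]]))
def step(P,Rt,n=8,p0=None,R0=None):
    s=sense();R0=R0 or rot();p0=s["eef_pos"] if p0 is None else p0
    w=(R0.inv()*Rt).as_rotvec()/n
    M=sum((R.from_rotvec(w*k).as_matrix() for k in range(n)),np.zeros((3,3)))
    t=np.linalg.solve(M,R0.inv().apply(np.array(P,float)-p0))
    print("per row x%d:"%n,np.round(t/25,3),np.round(np.degrees(w)/8,3),"t=%.1f"%s["time_s"],"F",np.round(s["force"],1),"p",np.round(s["eef_pos"],1),"grip",round(s["grip_width"],3),round(float(s["grip_force"]),1))
E
python3 -c "
from h import *
for n in(16,20,24):step([633,-222,150],down(96),n)"
```

```text
per row x16: [1.145 0.576 0.202] [-0.    -0.    -0.553] t=0.1 F [-0.5  0.2  1.1] p [ 223.9 -474.6  230.8] grip 0.999 0.0
per row x20: [0.912 0.468 0.162] [-0.    -0.    -0.442] t=0.1 F [-0.5  0.2  1.1] p [ 223.9 -474.6  230.8] grip 0.999 0.0
per row x24: [0.758 0.394 0.135] [-0.    -0.    -0.368] t=0.1 F [-0.5  0.2  1.1] p [ 223.9 -474.6  230.8] grip 0.999 0.0
```

```bash
python3 -c "
from h import *
R0=rot()
step([633,-222,150],R0,24); step([633,-222,150],R0,20)"
```

```text
per row x24: [ 0.796 -0.09   0.135] [0. 0. 0.] t=0.1 F [-0.5  0.2  1.1] p [ 223.9 -474.6  230.8] grip 0.999 0.0
per row x20: [ 0.955 -0.108  0.162] [0. 0. 0.] t=0.1 F [-0.5  0.2  1.1] p [ 223.9 -474.6  230.8] grip 0.999 0.0
```

```bash
python3 -m crank '[[[0.95,-0.11,0.16,0,0,0,60],[0.95,-0.11,0.16,0,0,0,60],[0.95,-0.11,0.16,0,0,0,60],[0.95,-0.11,0.16,0,0,0,60],[0.95,-0.11,0.16,0,0,0,60],[0.95,-0.11,0.16,0,0,0,60],[0.95,-0.11,0.16,0,0,0,60],[0.95,-0.11,0.16,0,0,0,60]]]' 100
python3 -c "
from h import *
step([633,-222,150],down(96),16)"
```

```text
time_s: 0.9
eef_pos: [387.1, -373.1, 198.8]
ee_rot: [-0.0, 0.976, 0.219, -0.0]
force: [-0.4, -0.2, -0.0]
grip_width: 0.703
grip_force: 0.0
per row x16: [0.686 0.347 0.122] [-0.    -0.    -0.553] t=0.9 F [-0.4 -0.2 -0. ] p [ 387.1 -373.1  198.8] grip 0.703 0.0
```

```bash
python3 -m crank '[[[0.68,0.34,0.12,0,0,-0.55,60],[0.68,0.34,0.12,0,0,-0.55,60],[0.68,0.34,0.12,0,0,-0.55,60],[0.68,0.34,0.12,0,0,-0.55,60],[0.68,0.34,0.12,0,0,-0.55,60],[0.68,0.34,0.12,0,0,-0.55,60],[0.68,0.34,0.12,0,0,-0.55,60],[0.68,0.34,0.12,0,0,-0.55,60]]]'
python3 -c "
from h import *
step([633,-222,150],down(96),8)"
```

```text
time_s: 1.7
eef_pos: [532.2, -337.0, 174.6]
ee_rot: [-0.0, 0.863, 0.505, -0.0]
force: [-0.3, -0.3, 0.2]
grip_width: 0.704
grip_force: 0.0
per row x8: [0.69  0.357 0.123] [-0.001 -0.    -0.553] t=1.7 F [-0.3 -0.3  0.2] p [ 532.2 -337.   174.6] grip 0.704 0.0
```

```bash
python3 -m crank '[[[0.69,0.35,0.12,0,0,-0.55,60],[0.69,0.35,0.12,0,0,-0.55,60],[0.69,0.35,0.12,0,0,-0.55,60],[0.69,0.35,0.12,0,0,-0.55,60],[0.69,0.35,0.12,0,0,-0.55,60],[0.69,0.35,0.12,0,0,-0.55,60],[0.69,0.35,0.12,0,0,-0.55,60],[0.69,0.35,0.12,0,0,-0.55,60]]]'
python3 - <<'E'
from h import *
import cv2
step([633,-222,46],down(96),8)
print(proj("side",[[633,-222,65],[626,-151.5,96]]),proj("side",[sense()["eef_pos"]]))
t=capture("side")[180:330,220:400]
cv2.imwrite("pics/s1.png",cv2.resize(t,None,fx=4,fy=4,interpolation=cv2.INTER_CUBIC))
E
```

```text
time_s: 2.5
eef_pos: [631.9, -221.7, 150.5]
ee_rot: [-0.0, 0.67, 0.742, -0.0]
force: [0.2, -0.1, 0.1]
grip_width: 0.701
grip_force: 0.0
per row x8: [-0.002  0.005  0.523] [-0.001 -0.001 -0.003] t=2.5 F [ 0.2 -0.1  0.1] p [ 631.9 -221.7  150.5] grip 0.701 0.0
[[343.01201784 239.97722377]
 [320.86583956 232.68793734]] [[345.08180976 218.91605652]]
```

View pics/s1.png

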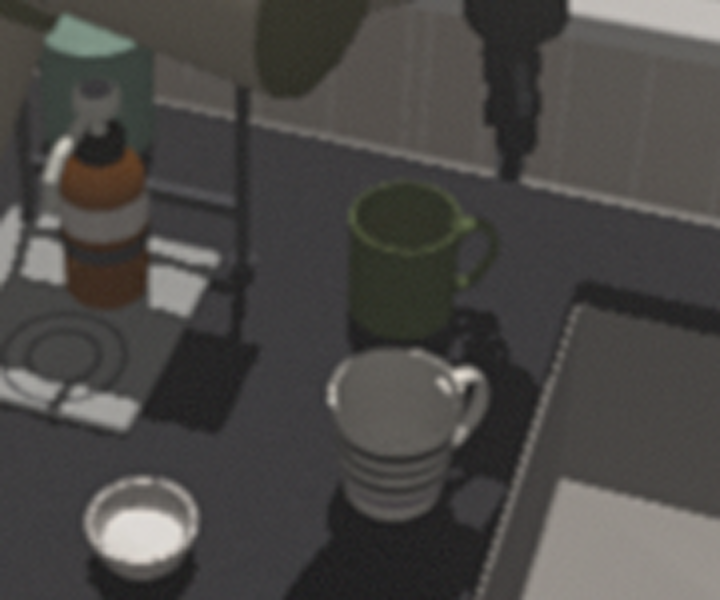

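The side crop agrees with the fit: the handle's outer strand at crop (490,240) is within 1 px of the prediction, and so is the rim centre at (405,215). I'll descend and grip.

```bash
python3 -m crank '[[[0,0.02,0.7,0,0,0,45],[0,0.02,0.7,0,0,0,45],[0,0,0.7,0,0,0,45],[0,0,0.7,0,0,0,45],[0,0,0.7,0,0,0,45],[0,0,0.5,0,0,0,45],[0,0,0.2,0,0,0,45],[0,0,0,0,0,0,45]]]' 100; python3 -m crank '[[[0,0,0,0,0,0,0],[0,0,0,0,0,0,0],[0,0,0,0,0,0,0],[0,0,0,0,0,0,0],[0,0,0,0,0,0,0],[0,0,0,0,0,0,0],[0,0,0,0,0,0,0],[0,0,0,0,0,0,0]]]' 100
```

```text
time_s: 3.35
eef_pos: [632.5, -222.4, 45.8]
ee_rot: [-0.0, 0.671, 0.741, -0.0]
force: [0.5, -0.3, 0.5]
grip_width: 0.531
grip_force: 0.0
time_s: 4.15
eef_pos: [633.2, -222.8, 47.4]
ee_rot: [0.001, 0.671, 0.741, 0.0]
force: [-0.2, -1.4, 5.2]
grip_width: 0.176
grip_force: 93.9
```

```bash
python3 -m crank '[[[0,0,-0.3,0,0,0,0],[0,0,-0.5,0,0,0,0],[0,0,-0.7,0,0,0,0],[0,0,-0.7,0,0,0,0],[0,0,-0.7,0,0,0,0],[0,0,-0.6,0,0,0,0],[0,0,-0.4,0,0,0,0],[0,0,0,0,0,0,0]]]' 100
python3 - <<'E'
from h import *
step([417,67.5,135],down(50),24)
E
```

```text
time_s: 4.95
eef_pos: [633.1, -222.6, 145.4]
ee_rot: [0.001, 0.671, 0.741, 0.0]
force: [-0.7, -0.1, -2.1]
grip_width: 0.171
grip_force: 93.3
per row x24: [ 0.373 -0.494  0.017] [0.001 0.    0.238] t=5.0 F [-0.7 -0.1 -2.1] p [ 633.1 -222.6  145.4] grip 0.171 93.3
```

```bash
python3 -m crank '[[[0.3,-0.4,0,0,0,0.24,0],[0.37,-0.5,0,0,0,0.24,0],[0.37,-0.5,0,0,0,0.24,0],[0.37,-0.5,0,0,0,0.24,0],[0.37,-0.5,0,0,0,0.24,0],[0.37,-0.5,0,0,0,0.24,0],[0.37,-0.5,0,0,0,0.24,0],[0.37,-0.5,0,0,0,0.24,0]]]' 100
python3 -m crank '[[[0.37,-0.5,0,0,0,0.24,0],[0.37,-0.5,0,0,0,0.24,0],[0.37,-0.5,0,0,0,0.24,0],[0.37,-0.5,0,0,0,0.24,0],[0.37,-0.5,0,0,0,0.24,0],[0.37,-0.5,0,0,0,0.24,0],[0.37,-0.5,0,0,0,0.24,0],[0.37,-0.5,0,0,0,0.24,0]]]' 100
python3 - <<'E'
from h import *
step([417,67.5,85],down(50),8)
E
```

```text
time_s: 5.75
eef_pos: [536.1, -147.7, 143.0]
ee_rot: [-0.001, 0.765, 0.644, -0.0]
force: [0.4, 0.1, -2.2]
grip_width: 0.178
grip_force: 93.4
time_s: 6.55
eef_pos: [461.4, -48.7, 143.2]
ee_rot: [-0.001, 0.844, 0.536, -0.0]
force: [1.2, 0.1, -1.1]
grip_width: 0.172
grip_force: 93.4
per row x8: [ 0.379 -0.495  0.291] [-0.001  0.     0.232] t=6.5 F [ 1.2  0.1 -1.1] p [461.4 -48.7 143.2] grip 0.172 93.4
```

```bash
python3 -m crank '[[[0.38,-0.5,0.29,0,0,0.23,0],[0.38,-0.5,0.29,0,0,0.23,0],[0.38,-0.5,0.29,0,0,0.23,0],[0.38,-0.5,0.29,0,0,0.23,0],[0.38,-0.5,0.29,0,0,0.23,0],[0.38,-0.5,0.29,0,0,0.23,0],[0.38,-0.5,0.29,0,0,0.23,0],[0.38,-0.4,0.29,0,0,0.23,0]]]' 100
python3 - <<'E'
from h import *
import cv2
p=np.array([569.38,95.71,-.24])
step([417,67.5,72],down(50),2)
t=capture("side");t2=capture("top")
a=cv2.resize(t[180:330,190:320],None,fx=3.9,fy=3.9,interpolation=cv2.INTER_CUBIC)[:585,:400]
b=cv2.resize(t2[160:310,190:290],None,fx=3.9,fy=3.9,interpolation=cv2.INTER_CUBIC)[:585]
cv2.imwrite("pics/m.png",np.hstack([a[:,:400],b]))
E
```

```text
time_s: 7.35
eef_pos: [417.9, 66.6, 85.0]
ee_rot: [-0.0, 0.906, 0.424, -0.001]
force: [-0.3, -0.6, -1.7]
grip_width: 0.176
grip_force: 93.4
per row x2: [ 0.003 -0.025  0.26 ] [-0.005  0.003  0.009] t=7.3 F [-0.3 -0.6 -1.7] p [417.9  66.6  85. ] grip 0.176 93.4
```

View pics/m.png

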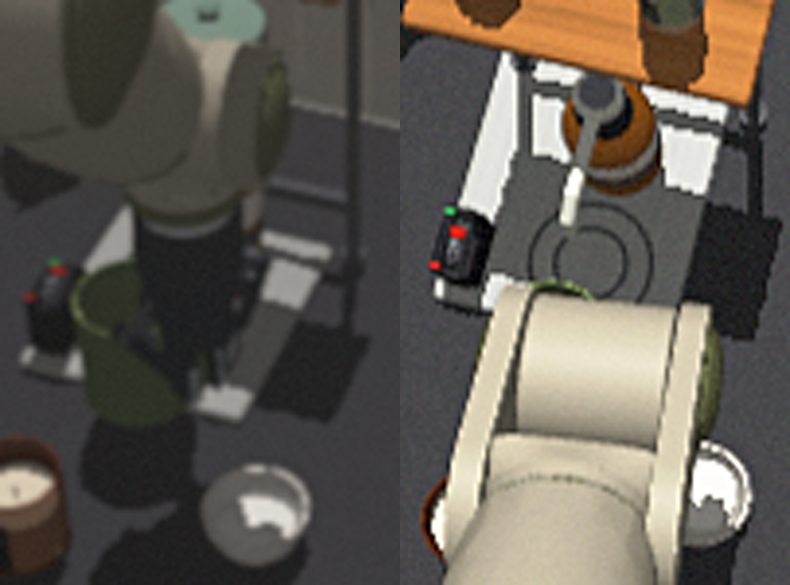

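The held mug looks upright in front of the pad (side crop rim around (118,305)), clear of the tower and the candle. Next I'll move it under the spout.

Run:
```python
from h import *
print((proj("side",[[463.5,121,134]])-[190,180])*3.9)
step([417.5,67.3,72],down(50),2)
step([489.8,49.8,72],down(50),8,p0=np.array([417.5,67.3,72]),R0=down(50))
step([489.8,49.8,72],down(50),14,)
```

```text
[[131.10627675 290.56919675]]
per row x2: [ 0.006 -0.003  0.253] [-0.01   0.006  0.018] t=7.5 F [ 0.2 -0.  -1.2] p [417.5  67.   84.7] grip 0.171 93.4
per row x8: [0.165 0.333 0.   ] [0. 0. 0.] t=7.5 F [ 0.2 -0.  -1.2] p [417.5  67.   84.7] grip 0.171 93.4
per row x14: [0.095 0.19  0.036] [-0.001  0.001  0.003] t=7.5 F [ 0.2 -0.  -1.2] p [417.5  67.   84.7] grip 0.171 93.4
```

```bash
python3 -m crank '[[[0,0,0.25,0,0,0,0],[0.1,0.2,0.25,0,0,0,0],[0.2,0.4,0,0,0,0,0],[0.2,0.4,0,0,0,0,0],[0.2,0.4,0,0,0,0,0],[0.2,0.4,0,0,0,0,0],[0.2,0.4,0,0,0,0,0],[0.2,0.4,0,0,0,0,0]]]' 100
python3 - <<'E'
from h import *
import cv2
step([489.8,49.8,57.4],down(50),8)
t=capture("side")
b=cv2.resize(t[180:330,180:310],None,fx=4,fy=4,interpolation=cv2.INTER_CUBIC)
cv2.imwrite("pics/m2.png",b)
E
```

```text
time_s: 8.25
eef_pos: [490.9, 48.8, 73.4]
ee_rot: [0.0, 0.906, 0.424, 0.0]
force: [-0.4, -0.2, -2.4]
grip_width: 0.167
grip_force: 93.4
per row x8: [ 0.    -0.007  0.08 ] [ 0.    -0.     0.003] t=8.2 F [-0.4 -0.2 -2.4] p [490.9  48.8  73.4] grip 0.167 93.4
```

View pics/m2.png

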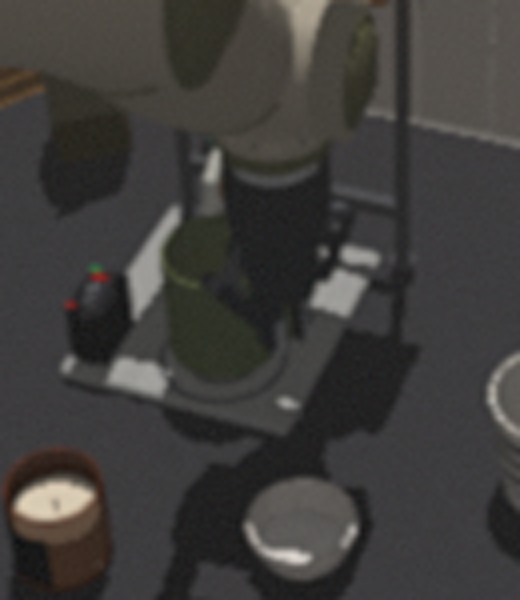

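The mug hangs above the rings, with the spout behind it at (210,180). I'll lower it gently.

```bash
python3 -m crank '[[[0,0,0.1,0,0,0,0],[0,0,0.1,0,0,0,0],[0,0,0.1,0,0,0,0],[0,0,0.08,0,0,0,0],[0,0,0.08,0,0,0,0],[0,0,0.06,0,0,0,0],[0,0,0.06,0,0,0,0],[0,0,0,0,0,0,0]]]' 100; python3 -c "
from h import *
s=sense();print(s['force'],s['wrist_torque'])"
```

```text
time_s: 9.1
eef_pos: [489.4, 49.3, 58.6]
ee_rot: [-0.0, 0.906, 0.424, -0.0]
force: [0.1, -0.4, -1.9]
grip_width: 0.175
grip_force: 93.4
[ 0.14609416 -0.38487952 -1.92519228] [-0.06035622  0.03279241 -0.00251971]
```

```bash
python3 -m crank '[[[0,0,0.03,0,0,0,0],[0,0,0.03,0,0,0,0],[0,0,0.02,0,0,0,0],[0,0,0,0,0,0,20],[0,0,0,0,0,0,30],[0,0,0,0,0,0,40],[0,0,0,0,0,0,45],[0,0,0,0,0,0,45]]]' 20; python3 -m crank '[[[0,0,-0.3,0,0,0,45],[0,0,-0.6,0,0,0,45],[0,0,-0.8,0,0,0,45],[0,0,-0.8,0,0,0,45],[-0.4,0,-0.8,0,0,0,45],[-0.8,0,-0.8,0,0,0,30],[-0.8,0,-0.6,0,0,0,10],[-0.8,0,0,0,0,0,0]]]'
python3 - <<'E'
from h import *
import cv2
s=sense();print(s["eef_pos"])
t=capture("side");t2=capture("top")
a=cv2.resize(t[200:300,190:280],None,fx=4.4,fy=4.4,interpolation=cv2.INTER_CUBIC)
b=cv2.resize(t2[160:260,200:280],None,fx=4.4,fy=4.4,interpolation=cv2.INTER_CUBIC)
cv2.imwrite("pics/m3.png",np.hstack([a,b]))
E
```

```text
time_s: 9.9
eef_pos: [489.5, 49.3, 56.8]
ee_rot: [-0.0, 0.906, 0.424, -0.0]
force: [0.6, 0.2, -0.0]
grip_width: 0.527
grip_force: 0.0
time_s: 10.7
eef_pos: [445.1, -5.2, 176.7]
ee_rot: [0.001, 0.905, 0.425, 0.002]
force: [-0.3, 0.3, -0.1]
grip_width: 0.016
grip_force: 0.0
[445.10232236  -5.18486963 176.65253666]
```

View pics/m3.png

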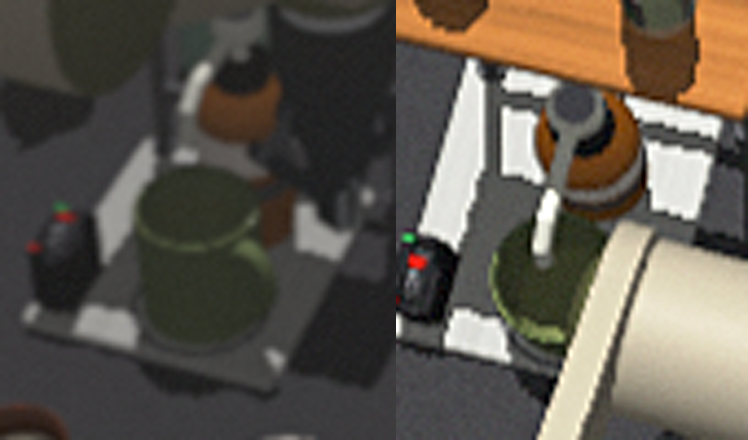

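Run:
```python
from h import *
p=np.array([569.38,95.71,-.24])
print("pred mouth side/top",proj("side",[[535.4,104.2,106]]),proj("top",[[535.4,104.2,106],[535.4-0,104.2+43,106]]), "obs side 235,247; top left edge 221.8")
print("mouth from side",onz("side",[235,247],106))
P=place(p,[[-64,95,95],[-64,95,74],[-40,95,72]]);P[:,0]+=2;P[:,1]-=1;print(P)
step(P[0],down(76),12)
```

```text
pred mouth side/top [[234.21447575 245.24101341]] [[235.63945606 221.71064233]
 [220.49530335 221.88970311]] obs side 235,247; top left edge 221.8
mouth from side [527.8869989  100.62133105 106.        ]
[[531.79611912 202.2000757   95.        ]
 [531.79611912 202.2000757   74.        ]
 [555.10823052 196.49521267  72.        ]]
per row x12: [ 0.755 -0.068  0.267] [ 0.001  0.    -0.27 ] t=10.8 F [-0.3  0.6 -0. ] p [444.1  -5.5 175.2] grip -0.005 0.0
```

The mug stands within about 8 mm of the target position. Next is the wheel.

```bash
python3 -m crank '[[[0.75,-0.07,0,0,0,-0.27,0],[0.75,-0.07,0,0,0,-0.27,0],[0.75,-0.07,0,0,0,-0.27,0],[0.75,-0.07,0,0,0,-0.27,0],[0.75,-0.07,0,0,0,-0.27,0],[0.75,-0.07,0,0,0,-0.27,0],[0.75,-0.07,0,0,0,-0.27,0],[0.75,-0.07,0,0,0,-0.27,0]]]'
python3 - <<'E'
from h import *
step([531.8,202.2,95],down(76),8)
E
```

```text
time_s: 11.6
eef_pos: [513.0, 130.7, 174.3]
ee_rot: [-0.0, 0.831, 0.556, -0.0]
force: [0.4, -1.5, 0.4]
grip_width: -0.002
grip_force: 0.0
per row x8: [ 0.369 -0.026  0.397] [-0.    -0.    -0.131] t=11.6 F [ 0.4 -1.5  0.4] p [513.  130.7 174.3] grip -0.002 0.0
```

```bash
python3 -m crank '[[[0.74,-0.05,0,0,0,-0.26,0],[0.74,-0.05,0,0,0,-0.26,0],[0.74,-0.05,0.2,0,0,-0.26,0],[0.74,-0.05,0.7,0,0,-0.26,0],[0,0,0.8,0,0,0,0],[0,0,0.8,0,0,0,0],[0,0,0.7,0,0,0,0],[0,0,0,0,0,0,0]]]'
python3 - <<'E'
from h import *
step([531.8,202.2,73],down(76),8)
E
```

```text
time_s: 12.4
eef_pos: [531.2, 201.2, 92.1]
ee_rot: [-0.001, 0.789, 0.615, -0.002]
force: [-0.6, 0.5, -0.4]
grip_width: -0.002
grip_force: 0.0
per row x8: [0.006 0.002 0.096] [-0.004  0.001 -0.003] t=12.4 F [-0.6  0.5 -0.4] p [531.2 201.2  92.1] grip -0.002 0.0
```

```bash
python3 -m crank '[[[0,0,0.2,0,0,0,0],[0,0,0.2,0,0,0,0],[0,0,0.16,0,0,0,0],[0,0,0.12,0,0,0,0],[0,0,0.1,0,0,0,0],[0,0,0.04,0,0,0,0],[0,0,0.04,0,0,0,0],[0,0,0,0,0,0,0]]]'
```

```text
time_s: 13.2
eef_pos: [532.5, 200.7, 72.8]
ee_rot: [0.0, 0.789, 0.614, 0.0]
force: [0.3, 0.2, 0.1]
grip_width: -0.002
grip_force: 0.0
```

```bash
python3 -m crank '[[[0,0,0.06,0,0,0,0],[0,0,0.06,0,0,0,0],[0,0.16,0,0,0,0,0],[0,0.16,0,0,0,0,0],[0,0.16,0,0,0,0,0],[0,0.16,0,0,0,0,0],[0,0,0,0,0,0,0],[0,0,0,0,0,0,0]]]'
```

```text
time_s: 14.0
eef_pos: [550.0, 196.5, 72.0]
ee_rot: [0.002, 0.789, 0.614, 0.002]
force: [0.7, -3.6, 12.5]
grip_width: -0.001
grip_force: 6.3
```

```bash
python3 -m crank '[[[0,0.12,-0.03,0,0,0,0],[0,0.12,0,0,0,0,0],[0,0.12,0,0,0,0,0],[0,0.12,0,0,0,0,0],[0,0,-0.4,0,0,0,0],[0,0,-0.6,0,0,0,0],[0,0,-0.8,0,0,0,0],[0,-0.5,-0.8,0,0,0,0]]]'
python3 - <<'E'
from h import *
import cv2
step([531.8,200.7,72],down(76),8)
t=capture("side");t2=capture("top")
a=cv2.resize(t[220:290,180:230],None,fx=8,fy=8,interpolation=cv2.INTER_CUBIC)
b=cv2.resize(t2[190:260,180:230],None,fx=8,fy=8,interpolation=cv2.INTER_CUBIC)
cv2.imwrite("pics/w.png",np.hstack([a,b]))
E
```

```text
time_s: 14.8
eef_pos: [547.9, 196.6, 136.5]
ee_rot: [0.0, 0.789, 0.614, 0.0]
force: [1.0, 0.4, 0.1]
grip_width: -0.002
grip_force: 0.0
per row x8: [ 0.    -0.083  0.322] [ 0.    -0.    -0.004] t=14.8 F [1.  0.4 0.1] p [547.9 196.6 136.5] grip -0.002 0.0
```

View pics/w.png

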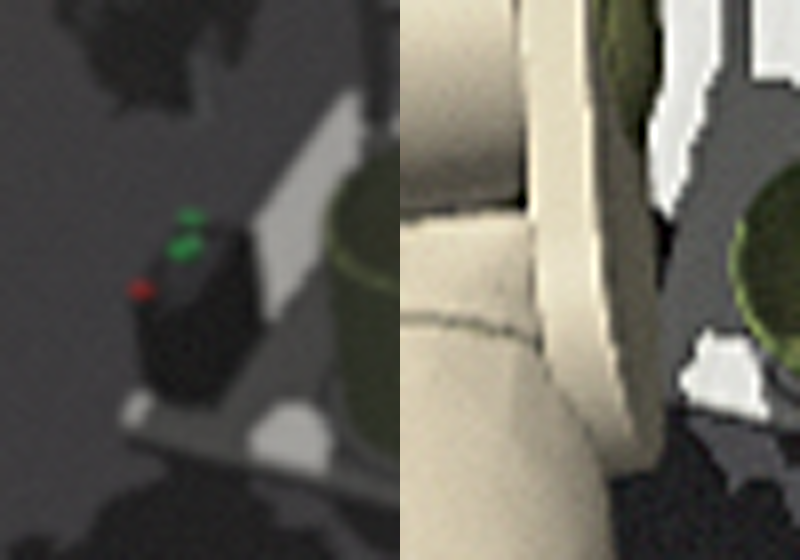

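The green rib has come most of the way up, at crop (185,247). Compared with where the red rib started, it still looks about 2 px short, so I'll make another stroke to the stop.

```bash
python3 -m crank '[[[0,-0.4,0.5,0,0,0,0],[0,-0.2,0.8,0,0,0,0],[0,0,0.6,0,0,0,0],[0,0,0.3,0,0,0,0],[0,0,0.2,0,0,0,0],[0,0,0.1,0,0,0,0],[0,0,0.06,0,0,0,0],[0,0,0,0,0,0,0]]]'; python3 -c "
from h import *
step([532,200.7,70],down(76),1)"
```

```text
time_s: 15.7
eef_pos: [533.2, 200.6, 72.1]
ee_rot: [0.0, 0.789, 0.614, 0.0]
force: [-1.1, -0.1, 0.8]
grip_width: 0.0
grip_force: 0.7
per row x1: [-0.008 -0.049  0.084] [ 0.005 -0.002 -0.023] t=15.7 F [-1.1 -0.1  0.8] p [533.2 200.6  72.1] grip 0.0 0.7
```

```bash
python3 -m crank '[[[0,0,0.06,0,0,0,0],[0,0.05,0.03,0,0,0,0],[0,0.16,0,0,0,0,0],[0,0.16,0,0,0,0,0],[0,0.16,0,0,0,0,0],[0,0.16,0,0,0,0,0],[0,0.16,0,0,0,0,0],[0,0.16,0,0,0,0,0]]]';  python3 -m crank '[[[0,0,-0.4,0,0,0,0],[0,0,-0.6,0,0,0,0],[0,0,-0.8,0,0,0,0],[0,-0.5,-0.8,0,0,0,0],[0,-0.8,-0.8,0,0,0,0],[0,-0.8,-0.6,0,0,0,0],[0,-0.8,0,0,0,0,0],[0,-0.8,0,0,0,0,0]]]'
python3 - <<'E'
from h import *
import cv2
t=capture("side");t2=capture("top")
a=cv2.resize(t[220:290,180:230],None,fx=8,fy=8,interpolation=cv2.INTER_CUBIC)
b=cv2.resize(t2[190:260,180:230],None,fx=8,fy=8,interpolation=cv2.INTER_CUBIC)
cv2.imwrite("pics/w2.png",np.hstack([a,b]))
for f,o in(("pics/side0.png",0),):pass
hsv=cv2.cvtColor(t,cv2.COLOR_BGR2HSV)
for nm,im in(("side",t),("top",t2)):
    h=cv2.cvtColor(im,cv2.COLOR_BGR2HSV);m=((h[...,0]>45)&(h[...,0]<80)&(h[...,1]>150)).astype("uint8");m[:,:185]=0;m[:,225:]=0
    n,_,st,c=cv2.connectedComponentsWithStats(m);print(nm,[(s[4],np.round(q,1)) for s,q in zip(st[1:],c[1:])])
E
```

```text
time_s: 16.5
eef_pos: [558.0, 194.7, 70.5]
ee_rot: [0.0, 0.789, 0.615, 0.001]
force: [-0.2, 0.4, 0.6]
grip_width: 0.001
grip_force: 0.1
time_s: 17.3
eef_pos: [467.0, 217.3, 170.2]
ee_rot: [0.0, 0.789, 0.614, 0.001]
force: [-0.7, -0.2, -0.1]
grip_width: 0.002
grip_force: 0.0
side []
top [(np.int32(1), array([196., 141.])), (np.int32(5), array([202.8, 213.6])), (np.int32(12), array([203.5, 221. ])), (np.int32(1), array([211., 337.])), (np.int32(1), array([216., 400.]))]
```

View pics/w2.png

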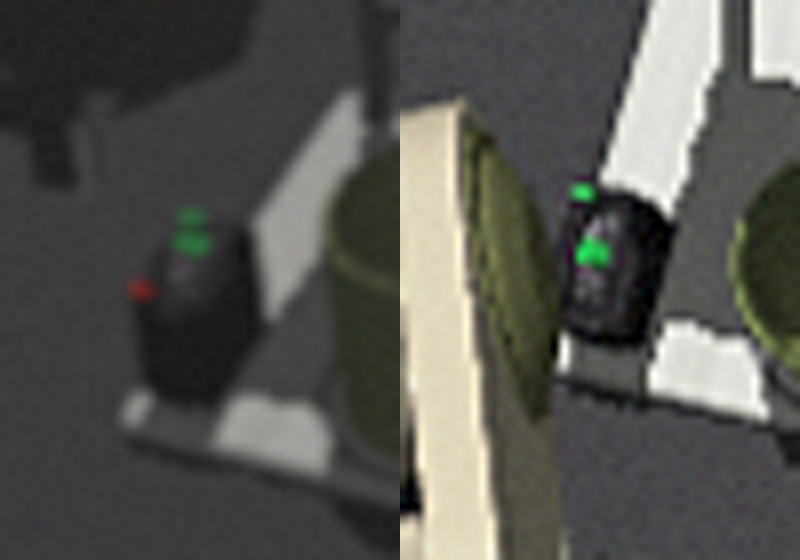

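Run:
```python
from h import *
import cv2
im=cv2.imread("pics/top0.png");t2=capture("top");t3=capture("side")
h=cv2.cvtColor(im,cv2.COLOR_BGR2HSV);m=(((h[...,0]<8)|(h[...,0]>172))&(h[...,1]>170)&(h[...,2]>120)).astype("uint8");m[:,:190]=0;m[:,225:]=0
n,_,st,c=cv2.connectedComponentsWithStats(m[200:245]);print([(s[4],q+[0,200]) for s,q in zip(st[1:],c[1:])])
h=cv2.cvtColor(t2,cv2.COLOR_BGR2HSV);m=((h[...,0]>45)&(h[...,0]<80)&(h[...,1]>120)).astype("uint8");m[:,:190]=0;m[:,215:]=0
n,_,st,c=cv2.connectedComponentsWithStats(m[200:245]);print([(s[4],q+[0,200]) for s,q in zip(st[1:],c[1:])])
p=[569.38,95.71,-.24]
for a in(-.5,-.25,0,.25):print(a,proj("top",place(p,[[-50+20*np.sin(a),95,52.5+20*np.cos(a)]])))
step([536,200,72],down(76),8)
```

```text
[(np.int32(11), array([204.36363636, 219.09090909])), (np.int32(4), array([198.5, 227.5]))]
[(np.int32(5), array([202.8, 213.6])), (np.int32(13), array([203.61538462, 221.15384615])), (np.int32(1), array([210., 224.]))]
-0.5 [[203.37867845 224.62543386]]
-0.25 [[203.68454753 222.9958853 ]]
0 [[204.09149137 221.33278333]]
0.25 [[204.57292877 219.74440974]]
per row x8: [-0.    0.35  0.49] [ 0.001 -0.    -0.003] t=17.5 F [ 0.1  0.2 -0.4] p [468.1 217.1 169.9] grip 0.003 0.0
```

The green rib centre is at row 221.15, against 219.1 for the red rib when it was locked on top. That puts the wheel about 0.3 rad short, so I'll make one more firmer stroke.

```bash
python3 -m crank '[[[0,0.7,0.5,0,0,0,0],[0,0.7,0.5,0,0,0,0],[0,0.7,0.8,0,0,0,0],[0,0.4,0.8,0,0,0,0],[0,0,0.7,0,0,0,0],[0,0,0.4,0,0,0,0],[0,0,0.2,0,0,0,0],[0,0,0.04,0,0,0,0]]]'; python3 -c "
from h import *
step([536,199.7,69.5],down(76),1)"
```

```text
time_s: 18.3
eef_pos: [528.5, 201.7, 70.8]
ee_rot: [0.0, 0.789, 0.614, -0.0]
force: [0.9, -0.2, 0.1]
grip_width: 0.004
grip_force: 0.0
per row x1: [-0.006  0.309  0.052] [-0.     0.    -0.024] t=18.3 F [ 0.9 -0.2  0.1] p [528.5 201.7  70.8] grip 0.004 0.0
```

```bash
python3 -m crank '[[[0,0.1,0.08,0,0,0,0],[0,0.12,0,0,0,0,0],[0,0.12,0,0,0,0,0],[0,0.12,0,0,0,0,0],[0,0.1,0,0,0,0,0],[0,0.08,0,0,0,0,0],[0,0,0,0,0,0,0],[0,0,0,0,0,0,0]]]';  python3 -m crank '[[[0,0.08,0,0,0,0,0],[0,0.08,0,0,0,0,0],[0,0.06,0,0,0,0,0],[0,0.06,0,0,0,0,0],[0,0,0,0,0,0,0],[0,0,0,0,0,0,0],[0,0,0,0,0,0,0],[0,0,0,0,0,0,0]]]'
```

```text
time_s: 19.1
eef_pos: [532.3, 201.0, 69.1]
ee_rot: [-0.01, 0.788, 0.615, -0.011]
force: [-60.1, 9.8, 39.1]
grip_width: 0.0
grip_force: 28.8
time_s: 19.9
eef_pos: [533.3, 200.8, 68.7]
ee_rot: [-0.015, 0.788, 0.616, -0.017]
force: [-86.7, 15.3, 56.6]
grip_width: -0.003
grip_force: 40.7
```

The wheel now resists hard, which suggests it is at the stop. I'll back off and check.

```bash
python3 -m crank '[[[0,-0.4,0,0,0,0,0],[0,-0.4,0,0,0,0,0],[0,-0.2,-0.3,0,0,0,0],[0,-0.3,-0.8,0,0,0,0],[0,-0.8,-0.8,0,0,0,0],[0,-0.8,-0.8,0,0,0,0],[0,-0.8,-0.8,0,0,0,0],[0,-0.8,-0.4,0,0,0,0]]]'
python3 - <<'E'
from h import *
import cv2
t2=capture("top");t=capture("side");cv2.imwrite("pics/t4.png",t2);cv2.imwrite("pics/s4.png",t)
for im,r in((t2,200),(t,235)):
    h=cv2.cvtColor(im,cv2.COLOR_BGR2HSV);m=((h[...,0]>45)&(h[...,0]<80)&(h[...,1]>120)).astype("uint8");m[:,:190]=0;m[:,215:]=0
    n,_,st,c=cv2.connectedComponentsWithStats(m[r:r+30]);print([(s[4],q+[0,r]) for s,q in zip(st[1:],c[1:])])
step([536,200,72],down(76),8)
E
```

```text
time_s: 20.7
eef_pos: [442.1, 224.0, 168.9]
ee_rot: [0.001, 0.789, 0.614, 0.002]
force: [0.2, 0.0, 0.0]
grip_width: 0.003
grip_force: 0.0
[(np.int32(6), array([202.5       , 213.66666667])), (np.int32(13), array([203.53846154, 221.38461538]))]
[(np.int32(2), array([203.5, 247. ])), (np.int32(8), array([203.5, 250. ]))]
per row x8: [-0.004  0.488  0.485] [ 0.003 -0.002 -0.002] t=20.8 F [-0.5 -0.  -0.7] p [441.4 224.4 168.7] grip 0.003 0.0
```

```bash
python3 -m crank '[[[0,0.95,0.2,0,0,0,0],[0,0.95,0.3,0,0,0,0],[0,0.95,0.6,0,0,0,0],[0,0.95,0.8,0,0,0,0],[0,0.12,0.8,0,0,0,0],[0,0,0.7,0,0,0,0],[0,0,0.3,0,0,0,0],[0,0,0.1,0,0,0,0]]]'; python3 -c "
from h import *
step([542,197,71],down(76),1)
p=[569.38,95.71,-.24]
for a in(-.5,-.25,0,.25):print(a,proj('side',place(p,[[-50+20*np.sin(a),95,52.5+20*np.cos(a)]])))"
```

```text
time_s: 21.6
eef_pos: [537.8, 199.0, 72.1]
ee_rot: [0.001, 0.789, 0.614, 0.0]
force: [-4.9, -4.6, 14.8]
grip_width: 0.004
grip_force: 7.5
per row x1: [-0.035  0.181  0.045] [ 0.013  0.004 -0.024] t=21.6 F [-4.9 -4.6 14.8] p [537.8 199.   72.1] grip 0.004 7.5
-0.5 [[203.0029604  252.56182113]]
-0.25 [[203.61069828 251.1337828 ]]
0 [[204.30095437 249.93766184]]
0.25 [[205.02921904 249.04815687]]
```

```bash
python3 -m crank '[[[0,0.12,0,0,0,0,0],[0,0.12,0,0,0,0,0],[0,0.12,0,0,0,0,0],[0,0.12,0,0,0,0,0],[0,0,0,0,0,0,0],[0,0,0,0,0,0,0],[0,0,0,0,0,0,0],[0,0,0,0,0,0,0]]]';  python3 -m crank '[[[0,0.06,0,0,0,0,0],[0,0.06,0,0,0,0,0],[0,0,-0.4,0,0,0,0],[0,0,-0.8,0,0,0,0],[0,-0.8,-0.8,0,0,0,0],[0,-0.8,-0.8,0,0,0,0],[0,-0.8,-0.8,0,0,0,0],[0,-0.8,-0.4,0,0,0,0]]]'
python3 - <<'E'
from h import *
import cv2
t2=capture("top");t=capture("side");cv2.imwrite("pics/t5.png",t2);cv2.imwrite("pics/s5.png",t)
for im,r in((t2,200),(t,235)):
    h=cv2.cvtColor(im,cv2.COLOR_BGR2HSV);m=((h[...,0]>45)&(h[...,0]<80)&(h[...,1]>120)).astype("uint8");m[:,:190]=0;m[:,215:]=0
    n,_,st,c=cv2.connectedComponentsWithStats(m[r:r+30]);print([(s[4],q+[0,r]) for s,q in zip(st[1:],c[1:])])
step([536,200,72],down(76),8)
E
```

```text
time_s: 22.4
eef_pos: [549.2, 196.8, 72.4]
ee_rot: [0.001, 0.789, 0.614, 0.001]
force: [-1.1, 0.6, 5.4]
grip_width: -0.001
grip_force: 2.6
time_s: 23.2
eef_pos: [473.6, 215.8, 173.7]
ee_rot: [0.001, 0.789, 0.614, 0.002]
force: [0.8, -0.5, -0.3]
grip_width: 0.001
grip_force: 0.0
[(np.int32(5), array([202.8, 213.6])), (np.int32(1), array([209., 215.])), (np.int32(13), array([203.61538462, 221.15384615])), (np.int32(1), array([211., 224.])), (np.int32(1), array([210., 226.]))]
[(np.int32(2), array([203.5, 247. ])), (np.int32(7), array([203.57142857, 249.85714286]))]
per row x8: [-0.003  0.325  0.509] [ 0.003 -0.001 -0.002] t=23.3 F [ 0.1 -0.3 -0.7] p [472.9 216.3 173.6] grip 0.005 0.0
```

The green marks did not move under a firm stroke, so the wheel is at its stop. Next I'll prepare the leaned press.

```bash
cat >> h.py <<'E'
ST=np.array([569.38,95.71,-.24])
def lean(a,yaw=-.24):
    a=np.radians(a);z=np.array([np.sin(a),0,-np.cos(a)]);x=np.array([-np.cos(a),0,-np.sin(a)]);y=np.cross(z,x)
    return R.from_euler("z",yaw)*R.from_matrix(np.array([x,y,z]).T)
E
python3 - <<'E'
from h import *
print(np.degrees(sense()["joints"]).round())
P=place(ST,[[-20,0,270]])[0];print(P)
step(P,lean(45),16)
step([470,170,260],lean(45),16)
E
```

```text
[12. 20. 92. -0. 68. 26.]
[549.9532405  100.46405253 270.        ]
per row x16: [-0.451  0.092 -0.083] [-0.274 -0.274 -0.667] t=23.3 F [ 0.1 -0.3 -0.7] p [472.9 216.3 173.6] grip 0.005 0.0
per row x16: [-0.184 -0.017 -0.171] [-0.274 -0.274 -0.667] t=23.3 F [ 0.1 -0.3 -0.7] p [472.9 216.3 173.6] grip 0.005 0.0
```

```bash
python3 -m crank '[[[-0.18,0,-0.3,-0.27,-0.27,-0.67,0],[-0.18,0,-0.3,-0.27,-0.27,-0.67,0],[-0.18,0,-0.2,-0.27,-0.27,-0.67,0],[-0.18,0,-0.17,-0.27,-0.27,-0.67,0],[-0.18,0,-0.17,-0.27,-0.27,-0.67,0],[-0.18,0,-0.17,-0.27,-0.27,-0.67,0],[-0.18,0,-0.17,-0.27,-0.27,-0.67,0],[-0.18,0,-0.17,-0.27,-0.27,-0.67,0]]]'
python3 -c "
from h import *
step([470,170,265],lean(45),8)
print(np.degrees(sense()['joints']).round())"
```

```text
time_s: 24.1
eef_pos: [472.1, 185.5, 217.6]
ee_rot: [0.206, 0.492, 0.845, -0.026]
force: [0.6, 0.7, -0.2]
grip_width: -0.005
grip_force: 0.0
per row x8: [-0.169 -0.035 -0.182] [-0.275 -0.28  -0.661] t=24.1 F [ 0.6  0.7 -0.2] p [472.1 185.5 217.6] grip -0.005 0.0
[ 18.  12.  99. -24.  57.  -1.]
```

```bash
python3 -m crank '[[[-0.17,-0.04,-0.18,-0.28,-0.28,-0.66,0],[-0.17,-0.04,-0.18,-0.28,-0.28,-0.66,0],[-0.17,-0.04,-0.18,-0.28,-0.28,-0.66,0],[-0.17,-0.04,-0.18,-0.28,-0.28,-0.66,0],[-0.17,-0.04,-0.18,-0.28,-0.28,-0.66,0],[-0.17,-0.04,-0.18,-0.28,-0.28,-0.66,0],[-0.17,-0.04,-0.18,-0.28,-0.28,-0.66,0],[-0.17,-0.04,-0.18,-0.28,-0.28,-0.66,0]]]'
python3 -c "
from h import *
P=place(ST,[[26,0,244]])[0];print(P)
step(P,lean(45),12)
print(np.degrees(sense()['joints']).round())"
```

```text
time_s: 24.9
eef_pos: [469.4, 168.9, 264.7]
ee_rot: [0.381, 0.11, 0.917, -0.044]
force: [1.4, -0.3, 0.6]
grip_width: -0.002
grip_force: 0.0
[594.63478735  89.52973171 244.        ]
per row x12: [-0.282 -0.159  0.38 ] [ 0.003  0.001 -0.001] t=24.9 F [ 1.4 -0.3  0.6] p [469.4 168.9 264.7] grip -0.002 0.0
[ 17.  -1. 114. -42.  32. -30.]
```

```bash
python3 -m crank '[[[-0.42,-0.24,0.57,0,0,0,0],[-0.42,-0.24,0.57,0,0,0,0],[-0.42,-0.24,0.57,0,0,0,0],[-0.42,-0.24,0.57,0,0,0,0],[-0.42,-0.24,0.57,0,0,0,0],[-0.42,-0.24,0.57,0,0,0,0],[-0.42,-0.24,0.57,0,0,0,0],[-0.42,-0.24,0.57,0,0,0,0]]]'
python3 - <<'E'
from h import *
import cv2
for o in (3,):
    P=place(ST,[[55+o,0,212]])[0];print(P);step(P,lean(45),8)
print(proj("top",[sense()["eef_pos"]]),proj("side",[sense()["eef_pos"]]))
t=capture("side");t2=capture("top")
a=cv2.resize(t[150:290,190:280],None,fx=4.2,fy=4.2,interpolation=cv2.INTER_CUBIC)
b=cv2.resize(t2[120:260,190:280],None,fx=4.2,fy=4.2,interpolation=cv2.INTER_CUBIC)
cv2.imwrite("pics/p.png",np.hstack([a,b]))
E
```

```text
time_s: 25.7
eef_pos: [594.6, 88.1, 242.7]
ee_rot: [0.38, 0.113, 0.917, -0.044]
force: [-1.0, 1.0, 0.2]
grip_width: -0.001
grip_force: 0.0
[625.71760254  81.92324767 212.        ]
per row x8: [-0.003  0.007  0.221] [ 0.002  0.    -0.005] t=25.7 F [-1.   1.   0.2] p [594.6  88.1 242.7] grip -0.001 0.0
[[236.64190981 189.71259807]] [[240.00612652 196.68320602]]
```

View pics/p.png

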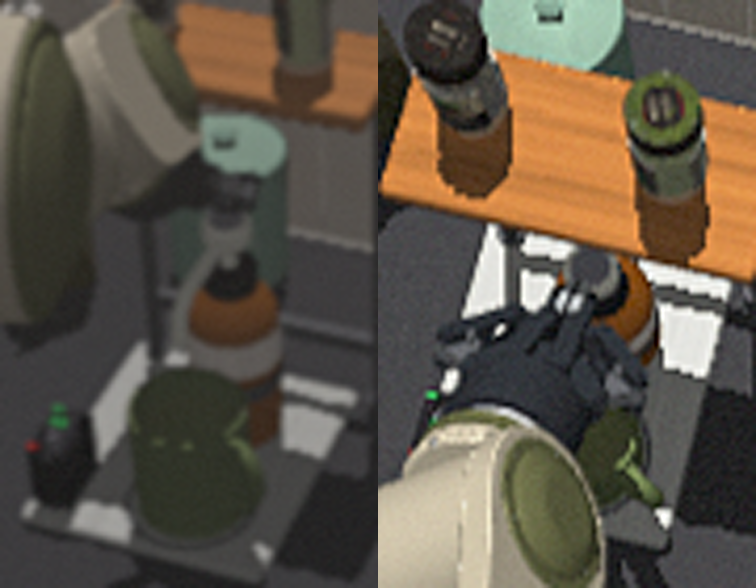

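The fingertips, at crop (572,300), are lined up just in front of the cap at (592,270) and clear of the shelf. Advancing along the tool axis.

```bash
python3 -m crank '[[[0,0,0.2,0,0,0,0],[0,0,0.2,0,0,0,0],[0,0,0.2,0,0,0,0],[0,0,0.2,0,0,0,0],[0,0,0.2,0,0,0,0],[0,0,0.2,0,0,0,0],[0,0,0.2,0,0,0,0],[0,0,0.2,0,0,0,0]]]'
python3 -c "
from h import *
Q=lean(45);p=sense()['eef_pos']
step(p+np.array([0,0,-10]),Q,1)"
```

```text
time_s: 26.6
eef_pos: [621.2, 82.5, 214.2]
ee_rot: [0.38, 0.112, 0.917, -0.043]
force: [-0.5, -0.2, 0.2]
grip_width: 0.0
grip_force: 0.0
per row x1: [ 0.283 -0.002  0.283] [ 0.023  0.001 -0.036] t=26.6 F [-0.5 -0.2  0.2] p [621.2  82.5 214.2] grip 0.0 0.0
```

```bash
python3 -m crank '[[[0.06,0,0.06,0,0,0,0],[0.06,0,0.06,0,0,0,0],[0.06,0,0.06,0,0,0,0],[0.06,0,0.06,0,0,0,0],[0.06,0,0.06,0,0,0,0],[0.06,0,0.06,0,0,0,0],[0.06,0,0.06,0,0,0,0],[0,0,0,0,0,0,0]]]'
```

```text
time_s: 27.4
eef_pos: [621.1, 82.6, 200.8]
ee_rot: [0.381, 0.112, 0.917, -0.043]
force: [-5.4, -1.4, 8.5]
grip_width: 0.002
grip_force: 4.0
```

```bash
python3 -m crank '[[[0.06,0,0.06,0,0,0,0],[0.06,0,0.06,0,0,0,0],[0.04,0,0.04,0,0,0,0],[0,0,0,0,0,0,0],[0,0,0,0,0,0,0],[0,0,0,0,0,0,0],[0,0,0,0,0,0,0],[0,0,0,0,0,0,0]]]'
```

```text
time_s: 28.2
eef_pos: [622.7, 82.8, 200.3]
ee_rot: [0.385, 0.112, 0.915, -0.043]
force: [-22.2, -1.8, 33.7]
grip_width: 0.003
grip_force: 16.9
```

The cap has bottomed out (34 N against an 8.5 N spring). Releasing and retracting.

```bash
python3 -m crank '[[[-0.1,0,-0.15,0,0,0,0],[-0.15,0,-0.2,0,0,0,0],[-0.2,0,-0.2,0,0,0,0],[-0.1,0,-0.3,0,0,0,0],[0,0,-0.6,0,0,0,0],[0,0,-0.8,0,0,0,0],[0,0,-0.8,0,0,0,0],[0,0,-0.8,0,0,0,0]]]'
python3 -m crank '[[[0.4,0,-0.6,0,0,0,0],[0.4,0,-0.6,0,0,0,0],[0.4,0,-0.6,0,0,0,0],[0.4,0,-0.6,0,0,0,0],[0,0,-0.3,0,0,0,0],[0,0,0,0,0,0,0],[0,0,0,0,0,0,0],[0,0,0,0,0,0,0]]]'
python3 - <<'E'
from h import *
import cv2
t=capture("side");t2=capture("top")
a=cv2.resize(t[150:290,190:280],None,fx=4.2,fy=4.2,interpolation=cv2.INTER_CUBIC)
b=cv2.resize(t2[120:260,190:280],None,fx=4.2,fy=4.2,interpolation=cv2.INTER_CUBIC)
cv2.imwrite("pics/q.png",np.hstack([a,b]))
E
```

```text
time_s: 29.0
eef_pos: [563.1, 96.4, 271.9]
ee_rot: [0.38, 0.112, 0.917, -0.043]
force: [-0.1, -0.3, -0.1]
grip_width: 0.002
grip_force: 0.0
time_s: 29.8
eef_pos: [490.7, 114.0, 290.9]
ee_rot: [0.38, 0.113, 0.917, -0.044]
force: [0.4, -0.2, 0.7]
grip_width: 0.002
grip_force: 0.0
```

View pics/q.png

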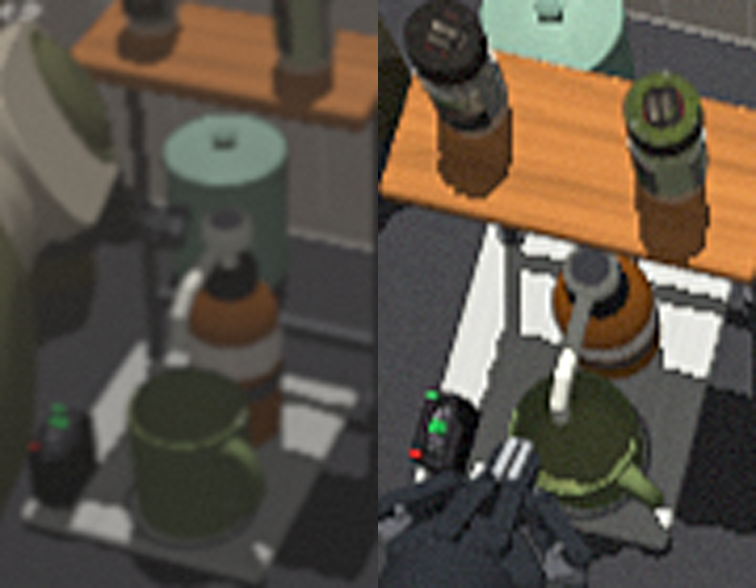

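The picture shows the cap up again, the mug upright on the rings with its mouth centred within about 5 mm of the spout, green on top of the wheel, and both jars in place. Handing in.

```bash
python3 -c "
from rig import *
print(finish_job())"
```

```text
the job is handed in; nothing more can be done
None
```

I handed the job in at about 30 s of the 64 s allowed; no verdict came back. By the last pictures the green mug stands upright within about 5 mm of centre under the spout, the wheel is at its stop with green on top, and the cap went fully down and sprang back up. I saw no bystander move, though I did not recheck the striped mug, candle or bowl at the end.

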